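Shim the hanging foot of a rocking mitad

ROBOT

A 6-joint arm with a two-finger parallel gripper is mounted at the origin on the work surface. World frame = base frame: x ahead of the robot, y to its left, z up, the work surface at z = 0. Lengths are in m, angles in degrees, forces in N, time in s.
With the tool pointing down it reaches from about 0.4 to 0.825 m from the base axis. Payload 7 kg.
Tool frame: the origin (TCP) lies between the finger pads; the fingertips stand ctrl.nose_length ahead of it and the grasp point (between the pads) lies 2 mm behind it (ctrl.nose_length is the distance from the TCP to the fingertips, in m); z points along the fingers, y is the line along which they close (so a half turn about z gives the same grasp; the last joint's range is limited). The gripper opens to 88 mm and grips with 3 to 60 N. Pads are 19 mm wide; open, the fingers measure 130 mm over their backs; the gripper's body (78 mm by 193 mm) begins 47 mm behind the grasp point.
Start: joints at [-59.238, 20.546, 0.682, 0, -70.136, -16.507], TCP at [0.166, -0.654, 0.244] pointing down, gripper open.
Joint ranges: [-176.03, 176.03], [-82.01, 121.73], [-58.28, 71.71], [-173.87, 95.51], [-174.79, -0.11], [-173.66, 173.66]. Speed limits (degrees/s): [136.94, 136.94, 172.46, 180, 180, 180].

INTERFACE

Orientations are given as [roll, pitch, yaw] about the fixed x, y, z axes, in that order (R = Rz(yaw) Ry(pitch) Rx(roll)).
In Python, from plant import ctrl gives the robot as it stands.
- The arm moves only by the tool apply_moves, never from a script. Its argument "commands" is a list of rows, each a list of 3 entries, a list of its own where there are three numbers: the shift along the world's x, y, z in cm, then the turn about the world's z in rad, then the closure, from 0 (fully open) to 1 (shut). In form: [[[x, y, z], turn, jaw], ...]. A call has 1 to 20 rows; each row is the pose to reach, as a shift and turn from the pose commanded when the call began; what a row does not reach only later rows make up. A row lasts 1/12 s, in which the tool goes at most 41.7 mm and 7.16 degrees, less where a joint would pass 70% of its speed; a pose out of reach is approached as far as the arm can. A call with a gripper value outside its range is refused whole. The fingers move at their own pace and stop on an object; the grip force is fixed at half the most. Time passes only in rows, so rows that repeat a pose let the fingers close. It gives the time, the measured TCP pose, the force, the opening and the grip force at its end, in the units of the state.
- ctrl.get_obs(): the state, without advancing time (a new reading comes with each control period).
- ctrl.snapshot(name): name is "scene" or "top"; returns a dict with "img" (480x640x3 uint8, red, green, blue), "fx", "fy", "cx", "cy" (pixels), "dist_coeffs" ([k1, k2, p1, p2, k3] as OpenCV has them; the pictures are not rectified), "T" (4x4, takes a point from camera to world coordinates). Camera axes: x right, y up, looking along -z (the intrinsics and any distortion apply to the point x, -y, -z); pixel columns grow to the right and rows downward; lengths in m; the calibration is good to about 2 mm. A picture is of the moment at which its call begins. There is no depth.
- ctrl.close_job(): hands the job in; it is judged then, once.
Trained networks look in a picture, given as the dict that the camera call returned (one of the last four; its "shot" number tells which), for a name from the list of things; names that differ only in an ending like _2 or _b are one class to them, and where a whole thing is asked for, a point or a joint stands for the part that bears it (a point fixed in the world has none). Each returns a list of dicts, best first, with "score" (0 to 1); they miss things now and then, are a little off and sometimes report something else, mostly with a low value. They report only what shows in the picture. A call takes as long as a camera call.
- ctrl.search_frame(picture, target): "at" ([column, row] in pixels, amid what is visible of it).
- ctrl.spot_point(picture, target): "at" ([column, row] in pixels: a listed point, or the origin of a listed thing).
The state is a dict: "clock": time; "joint_pos": joint angles; "qvel": joint speeds; "tau": joint torques, N m; "tool_pos": TCP position; "orientation": TCP orientation; "force": force on the tool from outside, world axes, zero at the start; "moment": the same for the moment, N m; "opening": finger opening in m; "gripper_force": force on a finger pad.
Only numpy, scipy, OpenCV 4.12 (cv2) and the standard library are available. Lean on these libraries where they do the work, as an engineer would, in place of code of your own. Each camera call takes 0.05 s, during which the arm holds its last target. There are 200 camera calls.

TASK

The mitad rocks because one of its four rubber feet hangs clear of the paving tile below it: slide the flat wooden packer onto the tile and centre it under that foot, lying flat and pointing straight in towards the middle of the mitad. Then slide the wooden wedge in on top of the packer, thin end first and in the same line, and push gently by feel until the foot bears firmly on it and the mitad no longer rocks, but do not jack the mitad up. Leave both shims there, and do not shift the mitad or disturb the other things on the slab.

Things in the scene. Friction and masses are not known exactly. Their poses are not given: they have to be found in the camera images.
- mitad: Electric injera griddle, 10 kg, standing free: round white drum 552 mm across the rim, underside 62, rim 140 mm up, aluminium domed lid to 232 mm. Four splayed legs end in rubber feet on a circle of 310 mm radius; the front left foot (x -219, y +219 mm) hangs, and pressing above it rocks the mitad. Origin: on its axis at slab level. x to the lid hinge (back), -x to the lid handle, z up.
- foot: The hanging rubber foot, a cylinder 40 mm across, 24 high, on a bent leg; its middle is 42 mm outside the drum's wall. Origin: centre of its underside, 21 mm above the slab. x points level outwards from the mitad's axis (shims go in along -x), z up. It gives 1 mm per 30 N. It should carry about 10 N (over 4, under 18), felt as a push of 10 to 15 N on the wedge; 25 N jacks the mitad up.
- tile_edge (a point): Point at slab height below the middle of the outer edge of the 200 by 200 mm pale paving tile under the hanging foot. The tile is square to the foot's axes and reaches 130 mm outwards, 70 inwards and 100 to each side of the foot's centre. Its flat top stands 1.5 to 7.5 mm above the slab, different each time and not measured, so 13.5 to 19.5 mm are free under the foot.
- packer: Flat offcut of bare board, 140 long (its x), 50 wide (its y), 11 mm thick, 50 g, the same at both ends, lying flat on the slab. Origin: centre of its underside. Wood, rubber and cement have a friction of about 0.5 to 0.7 on each other.
- wedge: Tapered wedge of bare wood, 120 long (its x), 36 wide (its y), 30 g, lying on its flat underside. Its thickness grows evenly from 2 mm at the thin end (x = -60 mm) to 17 mm at the thick end (x = +60 mm); the sides are upright. Origin: centre of its underside.
- wedge_tip (a point): Middle of the wedge's thin end, at its underside.
- bowl: Bystander: white ceramic bowl, 130 mm across, 62 high. Origin: centre of its underside.
- cup: Bystander: red plastic cup, 72 mm across, 95 high. Origin: centre of its underside.
- canister: Bystander: round plastic canister with a twist cap, 96 mm across, 151 high. Origin: centre of its underside.
- ladle: Bystander: stainless ladle lying along its x, bowl (86 mm across, 34 high) at +x, 345 mm long. Origin: on the slab, 140 mm from the bowl's middle.
- paddle: Bystander: wooden paddle lying flat along its x, blade (75 mm wide) at +x, 375 mm long, 9 thick. Origin: on the slab, 170 mm from the handle's end.
- salt_jar: Bystander: glass jar with a cap, 60 mm across, 60 high. Origin: centre of its underside.

How it is judged (in metres and radians):
On the way, in this order (a step that is already met when the one before it is completed fails the run):
1. the packer lies flat on the tile, centred under the hanging foot and in line with it (x of packer in the frame of foot between -0.035 and 0.035 m and y of packer in the frame of foot between -0.016 and 0.016 m and angle between the x axis of packer and the x axis of foot, either way round below 0.25 rad and angle between packer's own z axis and vertical below 0.06 rad and z of packer in the frame of foot between -0.022 and -0.0125 m), for 0.2 s.
2. the wedge has been slid in on top of the packer and the foot bears on it (contact force between wedge and foot above 4 N and contact force between wedge and packer above 2 N and y of wedge in the frame of foot between -0.015 and 0.015 m and angle between the x axis of wedge and the x axis of foot, either way round below 0.25 rad and x of wedge_tip in the frame of foot below 0.016 m), for 0.3 s.
At the end, for the whole second after the job is handed in: The packer lies flat under the foot, within 35 mm of it along its x, 16 mm across, 0.25 rad; the wedge lies on it, thin end in, within 15 mm of the foot's line, 0.25 rad, and carries 4 to 18 N from the foot; the mitad is level within 0.01 rad, within 15 mm of its start, all at rest (all of step 2 and x of packer in the frame of foot between -0.035 and 0.035 m and y of packer in the frame of foot between -0.016 and 0.016 m and angle between the x axis of packer and the x axis of foot, either way round below 0.25 rad and angle between packer's own z axis and vertical below 0.06 rad and contact force between wedge and foot below 18 N and angle between mitad's own z axis and vertical below 0.01 rad and distance of mitad from where it was at the start of the episode below 0.015 m and linear speed of each of wedge, mitad below 0.01 m/s); the robot touches nothing.
It fails at once if the foot is jacked: more than 25 N on it (contact force between foot and anything else above 25 N).
It fails at once if the mitad is shifted or lifted by more than 20 mm (distance of mitad from where it was at the start of the episode above 0.02 m).
It fails at once if a bystander is moved by more than 30 mm (distance of any of bowl, cup, canister, ladle, paddle, salt_jar from where it was at the start of the episode above 0.03 m).
It also fails if it takes over 69 s, if anything falls off the work surface, if the arm or the gripper's body presses on something with over 40 N, if the wrist force passes 120 N, or if a joint passes its speed limit or range.

## Working session

There is one attempt and no reset: what is moved stays moved. The work goes in short steps, Python scripts to look and compute and a tool call to move; the robot and the scene stay as the last step left them, time stands still between calls to the robot, and variables do not carry over. Pictures are saved under pics/ and viewed, at most 10 in all, crops included, and the job is handed in when it is done.

Besides the shell and the picture viewer there is one more tool, called after "Emit:" as name([rows], argument=value, ...), one row to a line, values as JSON. apply_moves: Moves the arm, as the interface text tells. Its arguments: {"type":"object","properties":{"commands":{"type":"array"}},"required":["commands"]}

```bash
ls; mkdir -p pics; cat > h.py <<'E'
import numpy as np, cv2
from plant import ctrl
def ray(p,uv):
    K=np.array([[p['fx'],0,p['cx']],[0,p['fy'],p['cy']],[0,0,1.]])
    n=cv2.undistortPoints(np.array([[uv]],float),K,np.array(p['dist_coeffs'],float))[0,0]
    T=np.array(p['T']); d=T[:3,:3]@np.array([n[0],-n[1],-1.]); return T[:3,3],d
def atz(p,uv,z):
    o,d=ray(p,uv); return o+d*(z-o[2])/d[2]
def proj(p,X):
    T=np.array(p['T']); c=T[:3,:3].T@(np.array(X,float)-T[:3,3])
    K=np.array([[p['fx'],0,p['cx']],[0,p['fy'],p['cy']],[0,0,1.]])
    return cv2.projectPoints(np.array([[c[0],-c[1],-c[2]]]),np.zeros(3),np.zeros(3),K,np.array(p['dist_coeffs'],float))[0][0,0]
def save(p,name,crop=None,scale=1):
    im=p['img'][:,:,::-1]
    if crop: a,b,c,d=crop; im=im[b:d,a:c]
    if scale!=1: im=cv2.resize(im,None,fx=scale,fy=scale,interpolation=cv2.INTER_CUBIC)
    cv2.imwrite('pics/'+name+'.png',im)
E
python3 - <<'E'
from h import *
np.set_printoptions(precision=4,suppress=True)
print(ctrl.get_obs(), ctrl.nose_length)
Z=dict(mitad=0,foot=.021,tile_edge=0,packer=0,wedge=0,wedge_tip=0,bowl=0,cup=0,canister=0,ladle=0,paddle=0,salt_jar=0)
for n in ['scene','top']:
    p=ctrl.snapshot(n); save(p,n)
    print(n,p['T'],p['fx'])
    for t,z in Z.items():
        r=ctrl.spot_point(p,t)[:2]
        print(t,[(np.round(q['at'],1),round(q['score'],2),atz(p,q['at'],z)[:2]) for q in r])
E
```

```text
pics
{'clock': 0.0, 'joint_pos': array([-59.2386,  20.5911,   0.6341,  -0.0202, -70.1365, -16.5093]), 'qvel': array([-0.0042,  0.0689, -0.0306, -0.0144,  0.0251, -0.0643]), 'tau': array([  0.0005, -58.2716,  29.3057,   6.9968,   0.007 ,  -0.0002]), 'tool_pos': array([ 0.1661, -0.6538,  0.2426]), 'orientation': array([ 179.905 ,   -0.0084, -165.7548]), 'force': array([-0.2053,  1.0306, -0.1014]), 'moment': array([ 0.0642,  0.027 , -0.038 ]), 'gripper_force': 0.0, 'opening': 0.08779486154908984} 0.017
scene [[-0.5749 -0.6374  0.513   1.2686]
 [ 0.8181 -0.4572  0.3488  0.4982]
 [ 0.0123  0.6202  0.7843  1.0962]
 [ 0.      0.      0.      1.    ]] 573.3290625649789
mitad []
foot [(array([281.1, 198.2]), 0.64, array([ 0.5349, -0.1257]))]
tile_edge []
packer [(array([390.7, 247.2]), 0.91, array([0.4919, 0.1705]))]
wedge [(array([463.9, 294.6]), 0.79, array([0.5108, 0.3725]))]
wedge_tip [(array([437.7, 291.5]), 0.84, array([0.5377, 0.3209]))]
bowl [(array([273.6, 303.4]), 0.67, array([0.7775, 0.0392]))]
cup [(array([339.8, 295.5]), 0.64, array([0.6752, 0.1472]))]
canister [(array([339.9, 33
[... 750 characters left out ...]
7624, 0.206 ]))]
wedge [(array([162.7, 259.2]), 0.89, array([0.5045, 0.3707])), (array([385.7, 245.6]), 0.17, array([ 0.5263, -0.1329]))]
wedge_tip [(array([182.3, 245.6]), 0.82, array([0.5347, 0.3254]))]
bowl [(array([306.2, 137.1]), 0.61, array([0.7812, 0.0408]))]
cup [(array([260.3, 185.8]), 0.87, array([0.6684, 0.147 ])), (array([388. , 244.9]), 0.52, array([ 0.5278, -0.1381]))]
canister [(array([235.9, 150. ]), 0.67, array([0.7546, 0.2038]))]
ladle [(array([167.6, 332.8]), 0.61, array([0.3392, 0.3577]))]
paddle [(array([129.3, 197.6]), 0.88, array([0.649 , 0.4544])), (array([234.3, 146.1]), 0.49, array([0.7642, 0.2076]))]
salt_jar [(array([112.5, 271.6]), 0.77, array([0.4776, 0.4897]))]
```

View pics/scene.png

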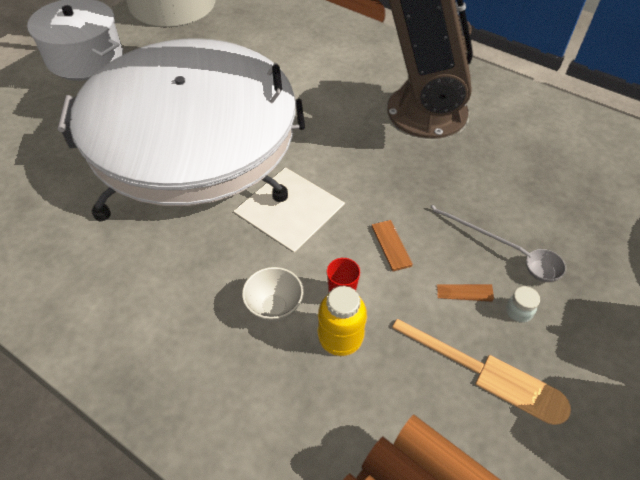

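View pics/top.png

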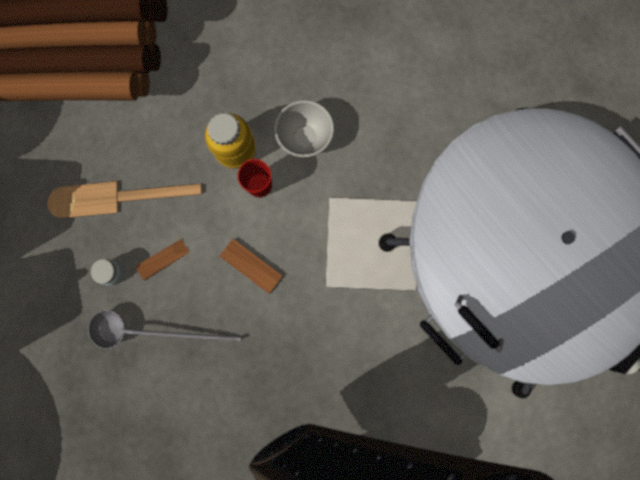

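The scene view shows the tile at about (290,210) with the hanging foot at (281,193). The packer is at (391,246) and the wedge at (465,293), thin end left. In the top view the tile's outer edge is at column ~328 (rows 198–287), the foot is at (388,243), the packer at (251,265) and the wedge at (163,259). I'll measure the edges next.

```bash
cat > m.py <<'E'
from h import *
def blobs(p,name,center,R=45):
    hsv=cv2.cvtColor(p['img'],cv2.COLOR_RGB2HSV)
    m=((hsv[...,0]<14)&(hsv[...,1]>110)&(hsv[...,2]>45)).astype(np.uint8)
    n,l,s,c=cv2.connectedComponentsWithStats(m)
    ids=[i for i in range(1,n) if s[i,4]>150 and np.hypot(*(c[i]-center))<R]
    i=min(ids,key=lambda i:np.hypot(*(c[i]-center)))
    cn=max(cv2.findContours((l==i).astype(np.uint8),cv2.RETR_EXTERNAL,cv2.CHAIN_APPROX_NONE)[0],key=len)[:,0].astype(float)
    return cn
def rect(p,cn,z):
    w=np.array([atz(p,u,z)[:2] for u in cn],np.float32)
    (c,s,a)=cv2.minAreaRect(w*1000)
    if s[0]<s[1]: a+=90; s=s[::-1]
    return np.array(c),np.array(s),a%180
E
python3 - <<'E'
from m import *
np.set_printoptions(precision=1,suppress=True)
P={n:ctrl.snapshot(n) for n in ['top','scene']}
for n,pc,wc in [('top',(251,265),(163,259)),('scene',(391,246),(465,293))]:
    p=P[n]
    print(n,'packer',*rect(p,blobs(p,'p',pc),.008 if n=='scene' else .011),'wedge',*rect(p,blobs(p,'w',wc),.007))
# tile
for n,seed in [('top',(350,225)),('scene',(290,225))]:
    p=P[n]; g=cv2.GaussianBlur(p['img'],(3,3),0)
    hsv=cv2.cvtColor(g,cv2.COLOR_RGB2HSV); v=hsv[seed[1],seed[0]]; print(n,v)
    m=(hsv[...,2]>0.72*v[2]).astype(np.uint8)
    ncc,l,s,c=cv2.connectedComponentsWithStats(m,connectivity=4); i=l[seed[1],seed[0]]
    mm=(l==i).astype(np.uint8); print(s[i])
    cn=max(cv2.findContours(mm,cv2.RETR_EXTERNAL,cv2.CHAIN_APPROX_NONE)[0],key=len)[:,0]
    w=np.array([atz(p,u,.0045)[:2]*1000 for u in cn.astype(float)])
    # outer edge: fit lines
    def fit(sel):
        a=w[sel].astype(np.float32); vx,vy,x,y=cv2.fitLine(a,cv2.DIST_HUBER,0,.01,.01).ravel(); return np.array([x,y]),np.degrees(np.arctan2(vy,vx))%180,len(a)
    print(w.min(0),w.max(0))
    ymax=np.percentile(w[:,1],98)
    o=(w[:,1]>ymax-12)&(abs(w[:,0]-530)<80)
    hi=(w[:,0]>612)&(w[:,1]<-25)&(w[:,1]>-170); lo=(w[:,0]<448)&(w[:,1]<-25)&(w[:,1]>-170)
    for nm,s_ in [('outer',o),('hi',hi),('lo',lo)]:
        if s_.sum()>5: print(nm,*fit(s_))
# foot in both
for n in P:
    for t in ['foot','tile_edge','mitad']: 
        for f in (ctrl.spot_point,ctrl.search_frame):
            print(n,t,[(q['at'],q['score']) for q in f(P[n],t)[:2]])
E
```

```text
top packer [486.6 167.6] [139.8  49.3] 52.46087646484375 wedge [503.9 370.8] [123.2  38.1] 119.72504425048828
scene packer [489.4 169.4] [144.   52.3] 52.416954040527344 wedge [508.2 371.5] [125.2  42.2] 125.71056747436523
top [ 20  25 186]
[  325   115   315   223 40201]
[ 320.7 -751.7] [829.2   4. ]
outer [531.5  -0.9] 176.93848 71
hi [ 630.7 -113.1] 86.767746 64
lo [431.8 -98. ] 86.446045 66
scene [ 19  25 242]
[ 233  166  113   89 4709]
[ 424.9 -208.7] [643.   52.8]
outer [596.5  44.7] 154.86298 18
hi [633.5 -96.4] 86.43292 45
lo [431.7 -96.8] 86.27709 44
top foot [([384.3, 241.0], 0.75), ([250.6, 264.3], 0.74)]
top foot [([383.9, 244.7], 0.59), ([95.2, 195.8], 0.57)]
top tile_edge [([254.0, 265.1], 0.3)]
top tile_edge [([93.5, 200.1], 0.72), ([533.1, 250.3], 0.56)]
top mitad []
top mitad [([535.8, 247.3], 0.78), ([255.7, 180.6], 0.38)]
scene foot [([390.6, 246.1], 0.58), ([277.0, 197.3], 0.56)]
scene foot [([278.9, 194.4], 0.55), ([272.1, 291.2], 0.55)]
scene tile_edge []
scene tile_edge [([182.6, 124.3], 0.81)]
scene mitad [([436.5, 293.5], 0.15)]
scene mitad [([182.0, 121.1], 0.83), ([539.6, 260.1], 0.72)]
```

```bash
cat > fit.py <<'E'
from m import *
from scipy.optimize import minimize
def verts(L,W,h0,h1,zb):
    return np.array([[sx*L/2,sy*W/2,z] for sx,h in((-1,h0),(1,h1)) for sy in(-1,1) for z in(zb,zb+h)])
PK=dict(L=.14,W=.05,h0=.011,h1=.011); WD=dict(L=.12,W=.036,h0=.002,h1=.017)
def fit(P,cns,dims,x0,zb=0):
    V=verts(zb=zb,**dims); S=6; tgt={}
    for n,cn in cns.items():
        a=cn.min(0)-12; sz=((cn.max(0)+12-a)*S).astype(int)
        m=np.zeros(sz[::-1],np.uint8); 
        src=np.zeros((int(sz[1]//S)+1,int(sz[0]//S)+1),np.uint8); cv2.fillPoly(src,[(cn-a).astype(np.int32)],255)
        m=cv2.resize(src,None,fx=S,fy=S,interpolation=cv2.INTER_LINEAR)>127
        tgt[n]=(a,m)
    def cost(q):
        x,y,t=q[0],q[1],q[2]; c,s=np.cos(t),np.sin(t); tot=0
        for n,(a,m) in tgt.items():
            uv=np.array([proj(P[n],[x+c*v[0]-s*v[1],y+s*v[0]+c*v[1],v[2]]) for v in V])
            hull=cv2.convexHull((((uv-a)+.5)*S*16).astype(np.float32)).astype(np.int32)
            k=np.zeros(m.shape,np.uint8); cv2.fillConvexPoly(k,hull,1,shift=4); k=k>0
            tot+=1-(k&m).sum()/(k|m).sum()
        return tot
    x0=np.array(x0,float); sim=np.vstack([x0,x0+[.006,0,0],x0+[0,.006,0],x0+[0,0,.1]])
    r=minimize(cost,x0,method='Nelder-Mead',options=dict(initial_simplex=sim,xatol=1e-4,fatol=1e-4,maxiter=150))
    return [*np.round(r.x[:2]*1000,1),round(np.degrees(r.x[2]),1),round(r.fun,3)]
E
python3 - <<'E'
from fit import *
P={n:ctrl.snapshot(n) for n in ['top','scene']}
for nm,d,cs,x0 in [('packer',PK,[(251,265),(391,246)],(.488,.168,.915)),('wedge',WD,[(163,259),(465,293)],(.505,.371,2.14))]:
    C={n:blobs(P[n],nm,c) for n,c in zip(P,cs)}
    print(nm,fit(P,C,d,x0),[fit({n:P[n]},{n:C[n]},d,x0) for n in P])
E
```

```text
packer [np.float64(487.2), np.float64(168.4), np.float64(52.1), np.float64(0.127)] [[np.float64(487.2), np.float64(168.6), np.float64(52.6), np.float64(0.045)], [np.float64(487.4), np.float64(168.1), np.float64(52.1), np.float64(0.082)]]
wedge [np.float64(506.1), np.float64(369.7), np.float64(121.4), np.float64(0.155)] [[np.float64(505.1), np.float64(370.9), np.float64(120.6), np.float64(0.078)], [np.float64(506.3), np.float64(369.5), np.float64(121.7), np.float64(0.071)]]
```

Emit:
apply_moves([
  [[0,0,4],0,0],
  [[0,0,8],0,0],
  [[0,0,11],0,0],
  [[2,4,11],0,0],
  [[3.5,8,11],0,0],
  [[5,12,11],0,0],
  [[6.5,16,11],0,0],
  [[8,20,11],0,0],
  [[9.5,24,11],0,0],
  [[11,28,11],0,0],
  [[12.5,31.5,11],0.1,0],
  [[14,35,11],0.2,0],
  [[15.5,38.5,11],0.3,0],
  [[17,42,11],0.4,0],
  [[18.5,45.5,11],0.5,0],
  [[20,49,11],0.6,0],
  [[21.5,52.5,11],0.664,0],
  [[23,56,11],0.664,0],
  [[24.5,59.5,11],0.664,0],
  [[26,63,11],0.664,0],
])

```text
clock: 3.77
tool_pos: [0.4263, -0.0222, 0.3542]
orientation: [-180.0, 0.1, -127.7]
force: [0.9, -0.8, -0.1]
opening: 0.0876
gripper_force: 0.0
```

Emit:
apply_moves([
  [[1.5,3.8,0],0,0],
  [[3,7.6,0],0,0],
  [[4.5,11.4,-1],0,0],
  [[6,15,-4],0,0],
  [[7.5,18.5,-7],0,0],
  [[9,22,-10],0,0],
  [[9.3,23.3,-14],0,0],
  [[9.3,23.3,-18],0,0],
  [[9.3,23.3,-22],0,0],
  [[9.3,23.3,-26],0,0],
  [[9.3,23.3,-29.5],0,0],
  [[9.3,23.3,-32],0,0],
  [[9.3,23.3,-33.4],0,0],
  [[9.3,23.3,-33.4],0,0],
  [[9.3,23.3,-33.4],0,0.3],
  [[9.3,23.3,-33.4],0,0.7],
  [[9.3,23.3,-33.4],0,1],
  [[9.3,23.3,-33.4],0,1],
  [[9.3,23.3,-33.4],0,1],
  [[9.3,23.3,-33.4],0,1],
])

```text
clock: 5.43
tool_pos: [0.5193, 0.2088, 0.0197]
orientation: [-180.0, 0.0, -127.7]
force: [-0.2, -0.0, 0.2]
opening: 0.053
gripper_force: 0.0
```

Emit:
apply_moves([
  [[0,0,0],0,1],
  [[0,0,0],0,1],
  [[0,0,0],0,1],
  [[0,0,1],0,1],
  [[0,0,2.5],0,1],
  [[0,0,4],0.1,1],
  [[0.5,-3.5,4],0.2,1],
  [[0.9,-7,4],0.3,1],
  [[1.2,-10,4],0.4,1],
  [[1.5,-13,4],0.5,1],
  [[1.8,-16,4],0.6,1],
  [[2,-18,4],0.6,1],
  [[2,-19,4],0.6,1],
  [[2,-19.4,4],0.6,1],
  [[2,-19.4,2.5],0.6,1],
  [[2,-19.4,2.5],0.6,1],
])

```text
clock: 6.77
tool_pos: [0.5382, 0.0148, 0.0433]
orientation: [179.9, -0.0, -93.4]
force: [-0.6, -0.5, -1.5]
opening: 0.0495
gripper_force: 30.0
```

```bash
python3 - <<'E'
from fit import *
P={n:ctrl.snapshot(n) for n in ['scene','top']}
save(P['scene'],'s2',(200,120,460,315),3)
o=ctrl.get_obs(); print(o['tool_pos'],o['orientation'],o['force'],o['opening'],o['gripper_force'])
E
```

```text
[0.53885034 0.01533471 0.04451452] [ 1.79938423e+02 -3.16403883e-02 -9.32944704e+01] [-0.03874203  0.04010301 -0.87992392] 0.04963956665844697 29.98889297246933
```

View pics/s2.png

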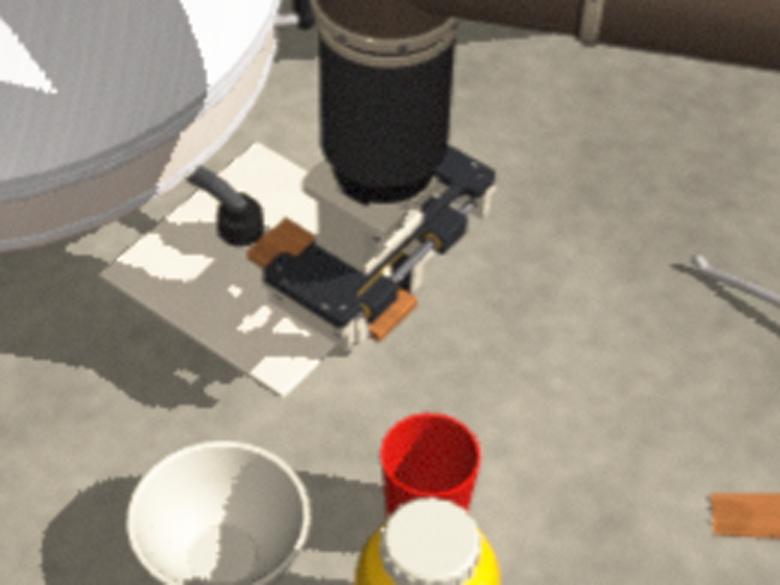

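The picture shows the packer held between the fingers over the tile's outer part. It lines up with the foot, which is at crop (240,218). Next I lower it by feel.

Emit:
apply_moves([
  [[0,0,-1],0,1],
  [[0,0,-1.6],0,1],
  [[0,0,-1.7],0,1],
  [[0,0,-1.7],0,1],
  [[0,0,-1.7],0,1],
])

```text
clock: 7.28
tool_pos: [0.5392, 0.015, 0.0275]
orientation: [180.0, -0.0, -93.3]
force: [0.5, 0.3, -0.8]
opening: 0.0498
gripper_force: 30.0
```

Emit:
apply_moves([
  [[0,0,-0.1],0,1],
  [[0,0,-0.15],0,1],
  [[0,0,-0.15],0,1],
])

```text
clock: 7.53
tool_pos: [0.5393, 0.0148, 0.0262]
orientation: [-180.0, 0.0, -93.3]
force: [0.8, -0.2, 0.2]
opening: 0.0496
gripper_force: 30.0
```

Emit:
apply_moves([
  [[0,0,-0.05],0,1],
  [[0,0,-0.1],0,1],
  [[0,0,-0.1],0,1],
])

```text
clock: 7.78
tool_pos: [0.5391, 0.0148, 0.025]
orientation: [180.0, 0.0, -93.3]
force: [0.2, 0.5, 0.5]
opening: 0.0495
gripper_force: 30.0
```

Emit:
apply_moves([
  [[0,0,-0.05],0,1],
  [[0,0,-0.1],0,1],
  [[0,0,-0.1],0,1],
])

```text
clock: 8.03
tool_pos: [0.5392, 0.0149, 0.0245]
orientation: [-180.0, -0.0, -93.3]
force: [-2.5, 0.8, 6.1]
opening: 0.0496
gripper_force: 30.0
```

Emit:
apply_moves([
  [[0,0,0.05],0,1],
  [[-0.06,-1,0.05],0,1],
  [[-0.12,-2,0.05],0,1],
  [[-0.18,-3,0.05],0,1],
  [[-0.24,-4,0.05],0,1],
  [[-0.3,-5,0.05],0,1],
  [[-0.36,-6,0.05],0,1],
  [[-0.42,-7,0.05],0,1],
  [[-0.48,-8,0.05],0,1],
  [[-0.52,-8.7,0.05],0,1],
  [[-0.52,-8.7,0.05],0,1],
  [[-0.52,-8.7,0.05],0,1],
])

```text
clock: 9.03
tool_pos: [0.5339, -0.0734, 0.0247]
orientation: [180.0, -0.0, -93.4]
force: [-0.3, -4.4, 5.9]
opening: 0.05
gripper_force: 30.0
```

```bash
python3 - <<'E'
from fit import *
P={n:ctrl.snapshot(n) for n in ['scene','top']}
a=P['scene']['img'][130:290,200:400]; b=P['top']['img'][170:330,280:480]
im=np.hstack([cv2.resize(a,(400,320)),cv2.resize(b,(400,320))])
cv2.imwrite('pics/s3.png',im[:,:,::-1])
E
```

```text
(no output)
```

View pics/s3.png

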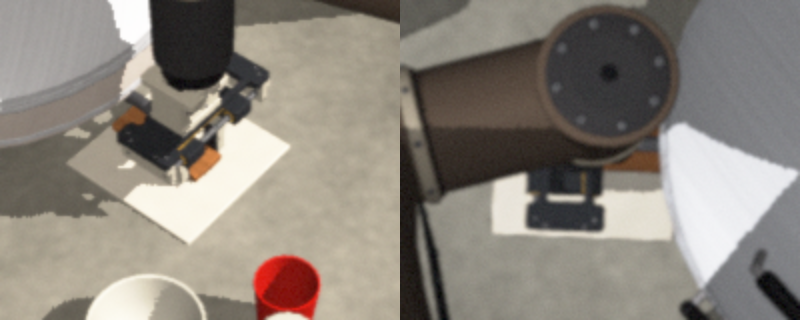

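Emit:
apply_moves([
  [[0,0,0],0,0],
  [[0,0,0],0,0],
  [[0,0,0],0,0],
  [[0,0,0],0,0],
  [[0,0,1],0,0],
  [[0.1,1,3],0,0],
  [[0.3,4,6],0,0],
  [[0.5,8,9],0,0],
  [[0.5,12,12],0,0],
  [[0,16,13],0,0],
  [[-1,20,13],0.1,0],
  [[-2,24,13],0.2,0],
  [[-3,28,13],0.3,0],
  [[-3,32,13],0.4,0],
  [[-3,35,13],0.5,0],
])

```text
clock: 10.38
tool_pos: [0.5028, 0.2794, 0.1559]
orientation: [-179.9, 0.0, -64.4]
force: [0.8, -0.5, 0.1]
opening: 0.0875
gripper_force: 0.0
```

```bash
python3 - <<'E'
from fit import *
o=ctrl.get_obs(); print(o['tool_pos'],o['orientation'],o['force'])
P={n:ctrl.snapshot(n) for n in ['scene','top']}
a=P['scene']['img'][130:290,200:400]; b=P['top']['img'][170:330,280:480]
cv2.imwrite('pics/s4.png',np.hstack([cv2.resize(a,(400,320)),cv2.resize(b,(400,320))])[:,:,::-1])
F=np.array([.530,-.132]);u=np.array([.0593,.998]);n_=np.array([.998,-.0593])
for n,c in [('top',(368,245)),('scene',(300,200))]:
    try:
        cn=blobs(P[n],'p',c); w=np.array([atz(P[n],q,.0158)[:2] for q in cn])-F
        A=w@u*1000;B=w@n_*1000
        print(n,'outer end',np.percentile(A,[90,97,100]), 'sides',[(np.percentile(B[(A>k)&(A<k+12)],[3,97]).round(1)) for k in (22,34,46,58)])
    except Exception as e: print(n,e)
E
```

```text
[0.50281378 0.27939263 0.15594583] [-1.79941909e+02  2.81678993e-02 -6.43531474e+01] [ 0.76644794 -0.54694128  0.07999483]
top outer end [73.60812663 75.19573629 75.84734768] sides [array([-22.9,  21.7]), array([-23.5,  21.2]), array([-23.7,  20.7]), array([-22.1,  22.3])]
scene outer end [78.54421159 81.22412248 81.91656944] sides [array([-21.4,  30.6]), array([-21.9,  30.3]), array([-21.6,  30.4]), array([-21.7,  29.7])]
```

View pics/s4.png

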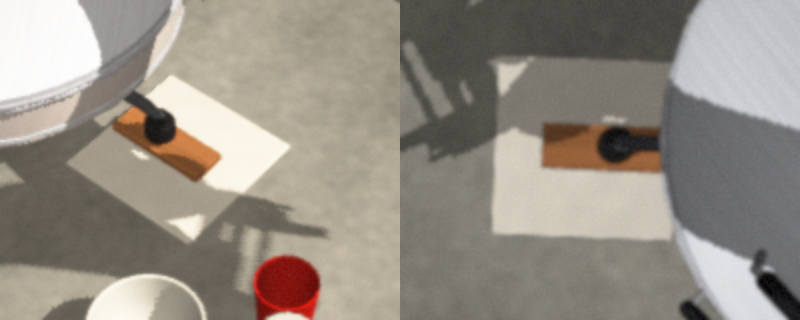

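The packer lies flat on the tile under the foot, from crop (115,125) to (215,165) in the scene half. It is in line, with x about +7 mm and y about −1 mm. Next is the wedge.

Emit:
apply_moves([
  [[-0.2,3.5,0],0.097,0],
  [[-0.4,7,0],0.097,0],
  [[-0.6,10.5,-2],0.097,0],
  [[-0.6,10.5,-6],0.097,0],
  [[-0.6,10.5,-10],0.097,0],
  [[-0.6,10.5,-12.5],0.097,0],
  [[-0.6,10.5,-13.5],0.097,0],
  [[-0.6,10.5,-13.5],0.097,0],
  [[-0.6,10.5,-13.5],0.097,0.4],
  [[-0.6,10.5,-13.5],0.097,0.7],
  [[-0.6,10.5,-13.5],0.097,1],
  [[-0.6,10.5,-13.5],0.097,1],
  [[-0.6,10.5,-13.5],0.097,1],
  [[-0.6,10.5,-13.5],0.097,1],
  [[-0.6,10.5,-13.5],0.097,1],
  [[-0.6,10.5,-13.5],0.097,1],
  [[-0.6,10.5,-13.5],0.097,1],
  [[-0.6,10.5,-13.5],0.097,1],
  [[-0.6,10.5,-13.5],0.097,1],
])

```text
clock: 12.07
tool_pos: [0.498, 0.3824, 0.0196]
orientation: [180.0, -0.0, -59.1]
force: [-0.2, -0.3, 2.3]
opening: 0.0357
gripper_force: 30.0
```

Emit:
apply_moves([
  [[0,0,1],0,1],
  [[0,0,4],0,1],
  [[0,0,8],0,1],
  [[0.3,-4,8],-0.1,1],
  [[0.7,-8,8],-0.2,1],
  [[1.1,-12,8],-0.3,1],
  [[1.5,-16,8],-0.4,1],
  [[1.9,-20,8],-0.5,1],
  [[2.3,-24,8],-0.6,1],
  [[2.7,-28,8],-0.6,1],
  [[3.1,-32,8],-0.6,1],
  [[3.5,-36,8],-0.6,1],
  [[3.8,-39,7],-0.6,1],
  [[3.84,-41,5],-0.6,1],
  [[3.84,-41,3],-0.6,1],
  [[3.84,-41,2.2],-0.6,1],
  [[3.84,-41,2.2],-0.6,1],
  [[3.84,-41,2.2],-0.6,1],
])

```text
clock: 13.57
tool_pos: [0.5366, -0.0272, 0.042]
orientation: [180.0, -0.0, -93.4]
force: [0.7, -0.2, 0.8]
opening: 0.0356
gripper_force: 30.0
```

```bash
python3 - <<'E'
from fit import *
o=ctrl.get_obs(); print(o['tool_pos'],o['orientation'],o['force'])
P={n:ctrl.snapshot(n) for n in ['scene','top']}
a=P['scene']['img'][130:290,200:400]; b=P['top']['img'][170:330,280:480]
cv2.imwrite('pics/s5.png',np.hstack([cv2.resize(a,(400,320)),cv2.resize(b,(400,320))])[:,:,::-1])
for n in P: print([(q['at'],q['score'],(atz(P[n],q['at'],.022)[:2]-[.53,-.132])@np.array([[.0593,.998],[.998,-.0593]]).T) for q in ctrl.spot_point(P[n],'wedge_tip')[:2]])
E
```

```text
[ 0.53662391 -0.02716384  0.04200132] [ 1.79984681e+02 -2.15957756e-02 -9.34426415e+01] [ 0.74566447 -0.15757367  0.78144254]
[]
[([384.1, 242.5], 0.42, array([0.00530705, 0.0006652 ])), ([370.6, 240.6], 0.38, array([0.03501498, 0.00366136]))]
```

View pics/s5.png

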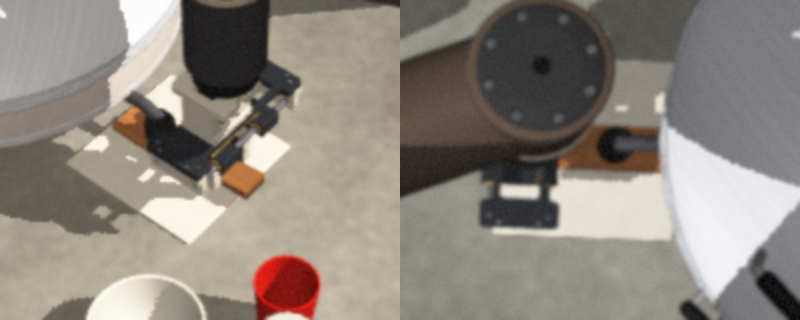

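The wedge is held in line over the packer's outer end. Its thick end is at crop (243,178) in the scene half, pointing outwards. I slide it in just above the packer, then lower it by feel.

Emit:
apply_moves([
  [[0,0,-0.5],0,1],
  [[0,0,-0.5],0,1],
  [[-0.05,-0.8,-0.5],0,1],
  [[-0.1,-1.6,-0.5],0,1],
  [[-0.1,-1.6,-0.5],0,1],
  [[-0.1,-1.6,-0.5],0,1],
])

```text
clock: 14.27
tool_pos: [0.5353, -0.0443, 0.0366]
orientation: [180.0, -0.0, -93.6]
force: [-0.6, -0.2, 0.2]
opening: 0.0356
gripper_force: 30.0
```

Emit:
apply_moves([
  [[0,0,-0.05],0,1],
  [[0,0,-0.1],0,1],
  [[0,0,-0.1],0,1],
  [[0,0,-0.1],0,1],
])

```text
clock: 14.6
tool_pos: [0.5355, -0.0435, 0.0356]
orientation: [-180.0, -0.0, -93.5]
force: [0.7, -0.3, -0.7]
opening: 0.0351
gripper_force: 30.0
```

Emit:
apply_moves([
  [[0,0,-0.03],0,1],
  [[0,0,-0.05],0,1],
  [[0,0,-0.05],0,1],
  [[0,0,-0.05],0,1],
])

```text
clock: 14.93
tool_pos: [0.5355, -0.0435, 0.0355]
orientation: [-180.0, -0.0, -93.5]
force: [-1.9, 0.5, 4.9]
opening: 0.0358
gripper_force: 30.0
```

Emit:
apply_moves([
  [[0,0,0.04],0,1],
  [[-0.03,-0.5,0.04],0,1],
  [[-0.06,-1,0.04],0,1],
  [[-0.08,-1.3,0.04],0,1],
  [[-0.08,-1.3,0.04],0,1],
  [[-0.08,-1.3,0.04],0,1],
])

```text
clock: 15.43
tool_pos: [0.5348, -0.0571, 0.0356]
orientation: [-180.0, -0.0, -93.5]
force: [0.8, -2.4, 3.5]
opening: 0.0355
gripper_force: 30.0
```

Emit:
apply_moves([
  [[-0.01,-0.1,0],0,1],
  [[-0.01,-0.2,0],0,1],
  [[-0.01,-0.2,0],0,1],
  [[-0.01,-0.2,0],0,1],
])

```text
clock: 15.77
tool_pos: [0.5348, -0.0585, 0.0356]
orientation: [-180.0, 0.0, -93.5]
force: [0.2, 0.9, 2.1]
opening: 0.036
gripper_force: 30.0
```

Emit:
apply_moves([
  [[-0.01,-0.1,0],0,1],
  [[-0.01,-0.2,0],0,1],
  [[-0.01,-0.2,0],0,1],
  [[-0.01,-0.2,0],0,1],
])

```text
clock: 16.1
tool_pos: [0.5346, -0.0605, 0.0356]
orientation: [-180.0, 0.0, -93.5]
force: [0.9, 3.2, 4.1]
opening: 0.0358
gripper_force: 30.0
```

Emit:
apply_moves([
  [[-0.01,-0.1,0],0,1],
  [[-0.01,-0.2,0],0,1],
  [[-0.01,-0.2,0],0,1],
  [[-0.01,-0.2,0],0,1],
])

```text
clock: 16.43
tool_pos: [0.5345, -0.0624, 0.0356]
orientation: [-180.0, 0.0, -93.5]
force: [-0.4, 4.1, 4.2]
opening: 0.0357
gripper_force: 30.0
```

Emit:
apply_moves([
  [[0,-0.05,0],0,1],
  [[0,-0.1,0],0,1],
  [[0,-0.1,0],0,1],
  [[0,-0.1,0],0,1],
])

```text
clock: 16.77
tool_pos: [0.5346, -0.0632, 0.0356]
orientation: [-180.0, 0.0, -93.5]
force: [0.6, 6.3, 5.8]
opening: 0.0355
gripper_force: 30.0
```

Emit:
apply_moves([
  [[0,0,0],0,0],
  [[0,0,0],0,0],
  [[0,0,0],0,0],
  [[0,0,0],0,0],
  [[0,0,1],0,0],
  [[0,0,4],0,0],
  [[0.2,3.5,5],0,0.3],
  [[0.4,7.3,5],0,0.7],
  [[0.43,7.3,5],0,1],
  [[0.43,7.3,5],0,1],
  [[0.43,7.3,4],0,1],
  [[0.43,7.3,2],0,1],
  [[0.43,7.3,0.5],0,1],
  [[0.43,7.3,-0.6],0,1],
  [[0.43,7.3,-0.6],0,1],
  [[0.43,7.3,-0.6],0,1],
  [[0.43,7.3,-0.6],0,1],
  [[0.43,7.3,-0.6],0,1],
])

```text
clock: 18.27
tool_pos: [0.539, 0.0092, 0.0301]
orientation: [-179.9, 0.0, -93.5]
force: [-0.5, 0.3, 0.2]
opening: 0.0029
gripper_force: 0.0
```

```bash
python3 - <<'E'
from fit import *
o=ctrl.get_obs(); print(o['tool_pos'],o['orientation'],o['force'],o['opening'])
print((o['tool_pos'][:2]-[.53,-.132])@np.array([[.0593,.998],[.998,-.0593]]).T)
P={n:ctrl.snapshot(n) for n in ['scene','top']}
a=P['scene']['img'][150:250,240:365]; b=P['top']['img'][190:290,310:435]
cv2.imwrite('pics/s6.png',np.hstack([cv2.resize(a,(400,320)),cv2.resize(b,(400,320))])[:,:,::-1])
E
```

```text
[0.53903013 0.00916484 0.03006146] [-1.79947793e+02  1.62263136e-02 -9.35151747e+01] [-0.53032302  0.27081499  0.23928792] 0.0028798266376066656
[0.14141799 0.000641  ]
```

View pics/s6.png

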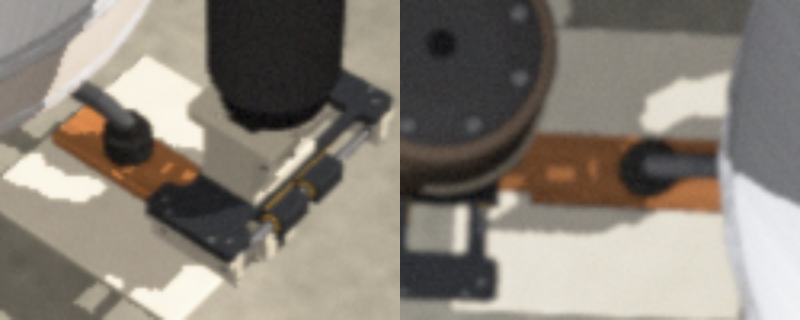

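The wedge lies on the packer, in line under the foot (top half, foot at crop (648,165)). The fist is behind its thick end, so I push by feel.

Emit:
apply_moves([
  [[-0.05,-0.8,0],0,1],
  [[-0.09,-1.5,0],0,1],
  [[-0.09,-1.5,0],0,1],
  [[-0.09,-1.5,0],0,1],
])

```text
clock: 18.7
tool_pos: [0.5376, -0.0062, 0.0296]
orientation: [-180.0, 0.0, -93.6]
force: [0.3, -0.5, 0.1]
opening: 0.0005
gripper_force: 0.0
```

Emit:
apply_moves([
  [[-0.01,-0.1,0],0,1],
  [[-0.01,-0.2,0],0,1],
  [[-0.01,-0.2,0],0,1],
  [[-0.01,-0.2,0],0,1],
])

```text
clock: 19.03
tool_pos: [0.5379, -0.0072, 0.0295]
orientation: [-180.0, 0.0, -93.5]
force: [0.9, 1.9, 0.4]
opening: 0.0003
gripper_force: 1.4
```

Emit:
apply_moves([
  [[0,-0.05,0],0,1],
  [[-0.01,-0.1,0],0,1],
  [[-0.01,-0.1,0],0,1],
  [[-0.01,-0.1,0],0,1],
])

```text
clock: 19.37
tool_pos: [0.538, -0.0077, 0.0296]
orientation: [-179.9, 0.1, -93.5]
force: [-0.0, 6.2, 0.6]
opening: 0.0003
gripper_force: 3.1
```

Emit:
apply_moves([
  [[0,-0.03,0],0,1],
  [[0,-0.06,0],0,1],
  [[0,-0.06,0],0,1],
  [[0,-0.06,0],0,1],
])

```text
clock: 19.7
tool_pos: [0.5381, -0.0081, 0.0296]
orientation: [-179.9, 0.1, -93.5]
force: [-0.5, 7.8, -0.9]
opening: 0.0006
gripper_force: 3.9
```

Emit:
apply_moves([
  [[0,-0.03,0],0,1],
  [[0,-0.05,0],0,1],
  [[0,-0.05,0],0,1],
  [[0,-0.05,0],0,1],
])

```text
clock: 20.03
tool_pos: [0.5382, -0.0084, 0.0296]
orientation: [-179.9, 0.1, -93.5]
force: [0.4, 8.2, -1.4]
opening: 0.0006
gripper_force: 4.4
```

Emit:
apply_moves([
  [[0,-0.05,0],0,1],
  [[0,-0.08,0],0,1],
  [[0,-0.08,0],0,1],
  [[0,-0.08,0],0,1],
])

```text
clock: 20.37
tool_pos: [0.5383, -0.009, 0.0296]
orientation: [-179.9, 0.1, -93.5]
force: [0.5, 9.5, -0.0]
opening: 0.0007
gripper_force: 5.0
```

Emit:
apply_moves([
  [[0,-0.05,0],0,1],
  [[0,-0.08,0],0,1],
  [[0,-0.08,0],0,1],
  [[0,-0.08,0],0,1],
])

```text
clock: 20.7
tool_pos: [0.5384, -0.0096, 0.0296]
orientation: [-179.9, 0.1, -93.5]
force: [-0.4, 11.6, -0.3]
opening: 0.0005
gripper_force: 5.7
```

Emit:
apply_moves([
  [[0,-0.03,0],0,1],
  [[0,-0.06,0],0,1],
  [[0,-0.06,0],0,1],
  [[0,-0.06,0],0,1],
  [[0,-0.06,0],0,1],
])

```text
clock: 21.12
tool_pos: [0.5385, -0.0099, 0.0296]
orientation: [-179.9, 0.1, -93.5]
force: [-0.7, 13.2, -0.2]
opening: 0.0007
gripper_force: 6.3
```

Push is 13 N, so I back off slowly and clear the scene for a check.

Emit:
apply_moves([
  [[0,0.1,0],0,1],
  [[0,0.3,0],0,1],
  [[0,0.8,0],0,1],
  [[0.1,2,0.5],0,1],
  [[0.2,4,3],0,1],
  [[0.2,6,6],0,1],
  [[0.2,8,10],0,1],
  [[-1,12,13],0,1],
  [[-2,16,15],0,1],
  [[-3,20,15],0,1],
  [[-4,24,15],0,1],
  [[-4,28,15],0,1],
  [[-4,28,15],0,1],
])

```text
clock: 22.2
tool_pos: [0.4969, 0.2733, 0.1806]
orientation: [-179.9, 0.1, -93.3]
force: [0.1, -0.4, 0.6]
opening: 0.0004
gripper_force: 0.0
```

```bash
python3 - <<'E'
from fit import *
P={n:ctrl.snapshot(n) for n in ['scene','top']}
a=P['scene']['img'][150:250,240:365]; b=P['top']['img'][190:290,310:435]
cv2.imwrite('pics/s7.png',np.hstack([cv2.resize(a,(400,320)),cv2.resize(b,(400,320))])[:,:,::-1])
B=np.array([[.0593,.998],[.998,-.0593]]).T
for n in P: 
  for t,z in [('foot',.021),('packer',.0047),('wedge',.0157),('wedge_tip',.0157)]:
    print(n,t,[(np.round((atz(P[n],q['at'],z)[:2]-[.53,-.132])@B*1000,0),round(q['score'],2)) for q in ctrl.spot_point(P[n],t)[:2]])
cn=blobs(P['top'],'w',(362,245)); w=(np.array([atz(P['top'],q,.025)[:2] for q in cn])-[.53,-.132])@B*1000
print(w.max(0),w.min(0),[np.percentile(w[(w[:,0]>k)&(w[:,0]<k+12),1],[3,97]).round(1) for k in (82,94,102)])
E
```

```text
scene foot [(array([-1., 17.]), 0.52)]
scene packer [(array([11.,  3.]), 0.78), (array([587., 100.]), 0.64)]
scene wedge []
scene wedge_tip [(array([-6., 11.]), 0.83)]
top foot [(array([ 2., -2.]), 0.68)]
top packer [(array([-1.,  8.]), 0.75), (array([-6.,  3.]), 0.3)]
top wedge [(array([54., -1.]), 0.81), (array([ 473., -218.]), 0.42)]
top wedge_tip [(array([-6., -3.]), 0.94)]
[109.12628618  21.20613929] [-49.4458461  -25.24479113] [array([-15.2,  15.8]), array([-15.7,  17.3]), array([-15.7,  17.3])]
```

View pics/s7.png

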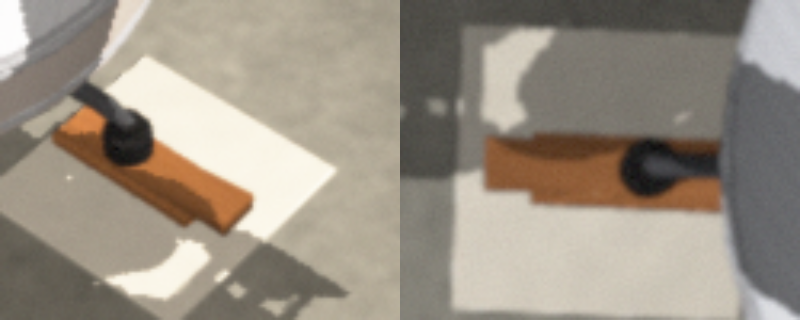

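The wedge and packer are in line under the foot: the wedge's thick end is at crop (487,163) in the top half, with its tip about 6 mm past the foot's centre. I hand in.

```bash
python3 -c "
from plant import ctrl
print(ctrl.close_job())"
```

```text
the job is handed in; nothing more can be done
None
```

I handed the job in at about 22 s, with no pass/fail result shown: the packer is centred flat under the foot, the wedge is in on top of it and in line, pushed to about 13 N, and the arm is clear.

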